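# Set the stop turret to three dots and lock it

## Task

On the frame-cutting jig, push the turret round by its protruding tabs with the fingertips until the tab of the three-dot station points straight at the fixed pointer. Then push the black locking plunger behind the pointer all the way down. Only push: do not pinch the tabs, do not pull the plunger up, do not work the plunger before the turret is set, and leave the things lying around where they are.

Things in the scene. Friction and masses are not known exactly. Their poses are not given: they have to be found in the camera images.
- jig: Grey stop jig fixed to the table; place and yaw vary. Origin on the table under the turret's axis, z up. In its frame (mm): base plate 250 x 320 x 12 thick, centred at (0, 30); fixed pointer on the +y side of the axis; behind it a block 60 x 50, top 70 high, centred at (0, 155), carries the plunger; low fence along y, 34 high, at x = 120 to 166, y = -190 to 250.
- turret (a joint): turret angle (rad), growing anticlockwise from above; 0 (or any whole turn) = three-dot tab at the pointer. At angle a that tab lies at 90 degrees + a from the jig's +x. Starts at least 0.7 off; turns either way, stiff by friction (2 to 3 N at a tab), no clicks or stops near, stays where left.
- dial (a point): centre of the turret disc's top, 68 above the table. Disc 160 across; hub 34 across to 80 high, brass stop screws to 84 high. Four equal tabs stick out of its rim, 90 degrees apart. On the disc inboard of each tab, 60 from the axis, are black dots 13 across: 1, 2, 3 (in a row) or 4 (in a square). From above the stations follow anticlockwise as 1, 2, 3, 4.
- tab3 (a point): middle of the outer end of the three-dot tab, 110 from the axis, 64 above the table; turns with the turret. All tabs: straight, radial, from radius 80 to 110, 16 wide, from 46 to 68 above the table; beneath them free space down to the base plate outside radius 60, so a fingertip can reach down beside a tab and push its side.
- pointer (a point): tip of the fixed dark steel pointer, 115.5 from the turret's axis, 64 above the table; it points at the axis
- lock (a joint): travel of the locking plunger (m): 0 as found, 0.010 fully down on its stop, negative if pulled up (to -0.012). Moves down with about 4 N, no spring, stays where left. It does not hold the turret against a push: leave the tabs alone afterwards.
- lock_top (a point): centre of the flat top of the plunger's black round cap, 30 across and 12 thick; 94 above the table as found, 84 when fully down; 155 from the turret's axis, beyond the pointer
- spool: loose black spool standing on the table, 80 across, 50 high; origin under its centre. Not to be disturbed.
- jar: loose clear jar with a steel cap, 60 across, 75 high; origin under its centre. Not to be disturbed.
- roller: loose roller tool with a wooden handle, lying along its x, 140 long, 28 high; origin under the handle's middle. Not to be disturbed.

How it is judged:
By the outcome, as a careful person would: the job done as asked, in the order asked, and still so for the second after the job is handed in, with the robot touching nothing.
It also fails if it takes over 64 s, if anything falls off the work surface, if the arm or the gripper's body presses on something with over 40 N, if the wrist force passes 120 N, or if a joint passes its speed limit or range.

## Robot

A 6-joint arm with a two-finger parallel gripper is mounted at the origin on the work surface. World frame = base frame: x ahead of the robot, y to its left, z up, the work surface at z = 0. Lengths are in m, angles in rad, forces in N, time in s.
With the tool pointing down it reaches from about 0.3 to 0.775 m from the base axis. Payload 14.6 kg.
Tool frame: the origin (TCP) lies midway between the tips of the shut fingers; the grasp point (between the pads) lies 19 mm behind it; y points along the fingers, x is the direction in which the jaws open and shut, and the axes are right-handed (so a half turn about y gives the same grasp; the last joint's range is limited). The gripper opens to 85 mm and grips with 20 to 120 N. Pads are 22 mm wide; open, the fingers measure 114 mm over their backs; the gripper's body (76 mm by 85 mm) begins 54 mm behind the grasp point. The pads swing forward as they close: fully open they stand 13 mm farther back than shut.
Start: joints at [-1.351, 0.3, 1.521, -0, 1.321, -0.067], TCP at [0.156, -0.528, 0.231] pointing down, gripper open.
Joint ranges: [-3.03, 3.03], [-0.79, 2.21], [0.23, 2.52], [-1.04, 4.18], [0, 3.07], [-2.55, 2.55]. Speed limits (rad/s): [2.22, 2.22, 2.57, 3.14, 3.14, 3.14].

## Interface

Orientations are given as [roll, pitch, yaw] about the fixed x, y, z axes, in that order (R = Rz(yaw) Ry(pitch) Rx(roll)).
In Python, from bench import env gives the robot as it stands.
- The arm moves only by the shell command python3 -m pendant 'ROWS' [FORCE]. ROWS is JSON, a list that holds one entry, the list of rows, each a list of 7 numbers: the turn, a rotation vector about the world's x, y, z in degrees, then the shift along the world's x, y, z in m, then the finger opening in m, from 0 to 0.0854. In form: [[[wx, wy, wz, tx, ty, tz, hand], ...]]. A call has 1 to 12 rows; each row shifts and turns the pose as measured when the row begins; what a row does not reach is not made up. A row lasts 1/8 s, in which the tool goes at most 62.5 mm and 10.7 degrees, less where a joint would pass 70% of its speed; a pose out of reach is approached as far as the arm can. A call with a gripper value outside its range is refused whole. The fingers move at their own pace and stop on an object; FORCE is the grip in N (left out, the last holds). Time passes only in rows, so rows that do not move let the fingers close. It gives the time, the measured TCP pose, the force and the opening at its end, in the units of the state.
- env.state(): the state, without advancing time (a new reading comes with each control period).
- env.get_image(name): name is "side" or "top" or "wrist"; returns the picture (480x640x3 uint8, red, green, blue); there is no depth.
- env.camera_params(name): a dict with "fx", "fy", "cx", "cy" (pixels), "R" (3x3) and "t" (3): a world point X has camera coordinates R X + t. Camera axes: x right, y down, z forward; pixel columns grow to the right and rows downward; lengths in m; the calibration is good to about 2 mm. A picture is of the moment at which its call begins: read the wrist's pose just before it. camera_params takes no time and is no camera call; for the wrist camera it gives the pose at the moment of the call.
- env.close_job(): hands the job in, once; it reports no verdict.
The state is a dict: "t": time; "joint_pos": joint angles; "joint_velocities": joint speeds; "joint_torque": joint torques, N m; "eef_pos": TCP position; "tcp_rot": TCP orientation; "ft_force": force on the tool from outside, world axes, zero at the start; "torque": the same for the moment, N m; "grip_width": finger opening in m.
Only numpy, scipy, OpenCV 4.12 (cv2) and the standard library are available. Lean on these libraries where they do the work, as an engineer would, in place of code of your own. Each camera call takes 0.05 s, during which the arm holds its last target.

## Working session

There is one attempt and no reset: what is moved stays moved. The work goes in short steps, Python scripts to look and compute and a shell command to move; the robot and the scene stay as the last step left them, time stands still between calls to the robot, and variables do not carry over. Pictures are saved under pics/ and viewed, and the job is handed in when it is done.

```bash
ls; mkdir -p pics
python3 - <<'E'
from bench import env
import cv2
print(env.state())
for n in ["top","side","wrist"]:
    im=env.get_image(n); cv2.imwrite(f"pics/{n}0.png",im[:,:,::-1])
    print(n,env.camera_params(n))
E
```

```text
pics
{'t': 0.0, 'joint_pos': array([-1.35059135e+00,  3.00492958e-01,  1.52161866e+00,  1.16145773e-06,
        1.32071347e+00, -6.65767899e-02]), 'joint_velocities': array([ 0.00200558, -0.00079921, -0.00097627, -0.00072484, -0.00214827,
       -0.00084723]), 'joint_torque': array([-6.16677189e-04, -5.43500984e+01, -3.61795700e+01, -6.01220918e-06,
        3.95931245e-03, -3.02126477e-05]), 'eef_pos': array([ 0.1555315 , -0.52728902,  0.23069343]), 'tcp_rot': array([-1.57071321e+00,  1.22962870e-03, -1.28401480e+00]), 'ft_force': array([-0.19342068,  0.56870858, -0.90740788]), 'torque': array([ 0.04403016, -0.0300306 ,  0.01682724]), 'grip_width': 0.08516411273769661}
top {'fx': 618.2618685681741, 'fy': 618.2618685681741, 'cx': 313.4677004043603, 'cy': 235.72866603940605, 'R': array([[-0.00457798, -0.99995278, -0.0085715 ],
       [-0.98710758,  0.00589025, -0.15994979],
       [ 0.15999272,  0.00772875, -0.98708794]]), 't': array([0.00413391, 0.58328744, 1.22141818])}
side {'fx': 602.1177810918504, 'fy': 602.1177810918504, 'cx': 309.7238039268229, 'cy': 235.98701720878054, 'R': array([[ 0.95347664, -0.30091498, -0.01823394],
       [-0.22977604, -0.68624858, -0.69012018],
       [ 0.19515449,  0.66220319, -0.72346504]]), 't': array([-0.54515779,  0.17282013,  0.99131164])}
wrist {'fx': 369.4092640383578, 'fy': 369.4092640383578, 'cx': 315.53542765070847, 'cy': 235.4082010635241, 'R': array([[ 2.81829534e-01, -9.59464034e-01,  9.38967939e-04],
       [-9.09422944e-01, -2.66818463e-01,  3.18995009e-01],
       [-3.05813704e-01, -9.07561339e-02, -9.47755930e-01]]), 't': array([-0.55060209, -0.04003983,  0.3798761 ])}
```

View pics/top0.png

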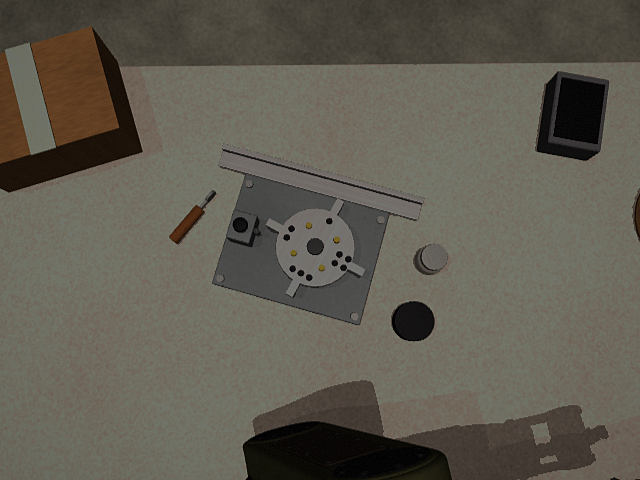

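View pics/side0.png

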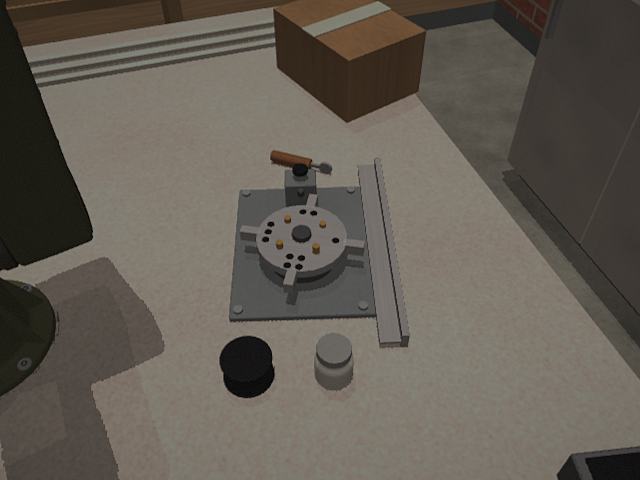

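View pics/wrist0.png

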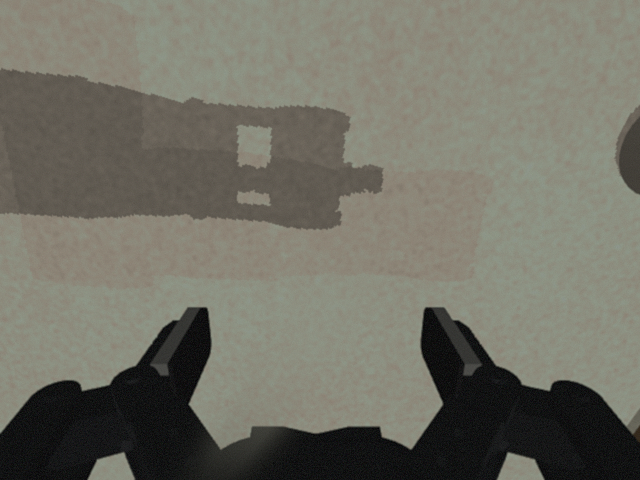

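Top view: hub at about (315,246), plunger cap (240,226), three-dot tab at (293,288), two-dot tab (273,227) near the pointer (257,233). The turret has to turn clockwise by roughly 75–80°. I'll measure it.

```bash
cat > h.py <<'E'
import numpy as np, cv2
from bench import env
def ray(cp,u,v):
    d=cp['R'].T@np.array([(u-cp['cx'])/cp['fx'],(v-cp['cy'])/cp['fy'],1.]); return -cp['R'].T@cp['t'],d
def onz(cp,u,v,z):
    o,d=ray(cp,u,v); return o+d*(z-o[2])/d[2]
def proj(cp,X):
    c=cp['R']@np.asarray(X,float)+cp['t']; return np.array([cp['fx']*c[0]/c[2]+cp['cx'],cp['fy']*c[1]/c[2]+cp['cy']])
def blobs(mask,lo,hi):
    n,l,s,c=cv2.connectedComponentsWithStats(mask.astype(np.uint8))
    return [(c[i].round(2),s[i,4]) for i in range(1,n) if lo<=s[i,4]<=hi]
E
python3 - <<'E'
from h import *
im=cv2.imread('pics/top0.png'); cv2.imwrite('pics/top0z.png',cv2.resize(im[130:340,200:470],None,fx=2.9,fy=2.8,interpolation=cv2.INTER_CUBIC))
cp=env.camera_params('top')
g=im.max(2)
roi=np.zeros(g.shape,bool); roi[195:300,262:372]=1
for c,a in blobs((g<60)&roi,8,600): print('dark',c,a,onz(cp,*c,0.080 if a>120 else .068).round(4))
b=im.astype(int)
for c,a in blobs(((b[:,:,2]-b[:,:,0])>60)&roi,8,100): print('brass',c,a,onz(cp,*c,.084).round(4))
roi[:]=0; roi[205:250,220:270]=1
for c,a in blobs((g<40)&roi,8,600): print('cap',c,a,onz(cp,*c,.094).round(4))
# disc light
for c,a in blobs((g>120)&(np.hypot(*(np.indices(g.shape)-np.array([246,315])[:,None,None]))<60),300,20000): print('disc',c,a,onz(cp,*c,.068))
E
```

```text
dark [331.   196.45] 11 [ 0.6608 -0.0352  0.068 ]
dark [340.47 208.67] 15 [ 0.6352 -0.0542  0.068 ]
dark [328.79 220.59] 34 [ 0.6108 -0.0303  0.068 ]
dark [290.91 228.21] 34 [0.5956 0.0464 0.068 ]
dark [271.94 229.76] 34 [0.5926 0.0848 0.068 ]
dark [286.4  237.03] 35 [0.5776 0.0555 0.068 ]
dark [314.77 246.15] 227 [ 0.5569 -0.0017  0.08  ]
dark [338.89 253.94] 35 [ 0.5426 -0.05    0.068 ]
dark [347.79 258.91] 34 [ 0.5324 -0.0677  0.068 ]
dark [334.37 262.63] 30 [ 0.5251 -0.0407  0.068 ]
dark [292.09 268.25] 32 [0.5142 0.044  0.068 ]
dark [343.15 267.38] 34 [ 0.5154 -0.0582  0.068 ]
dark [287.27 275.45] 11 [0.4998 0.0536 0.068 ]
dark [300.34 272.59] 32 [0.5054 0.0275 0.068 ]
dark [353.89 273.61] 38 [ 0.5028 -0.0794  0.068 ]
dark [339.07 277.86] 14 [ 0.4945 -0.0498  0.068 ]
dark [308.64 277.24] 33 [0.496  0.0109 0.068 ]
dark [306.55 288.08] 51 [0.4744 0.0151 0.068 ]
dark [266.09 298.18] 11 [0.4548 0.0956 0.068 ]
brass [308.29 225.  ] 24 [0.5991 0.011  0.084 ]
brass [336.5 239. ] 26 [ 0.5704 -0.045   0.084 ]
brass [293.04 252.4 ] 25 [0.5441 0.0414 0.084 ]
brass [321.26 267.41] 27 [ 0.5138 -0.0143  0.084 ]
cap [239.98 224.62] 194 [0.5989 0.1463 0.094 ]
cap [248.71 235.53] 196 [0.5768 0.1287 0.094 ]
```

View pics/top0z.png

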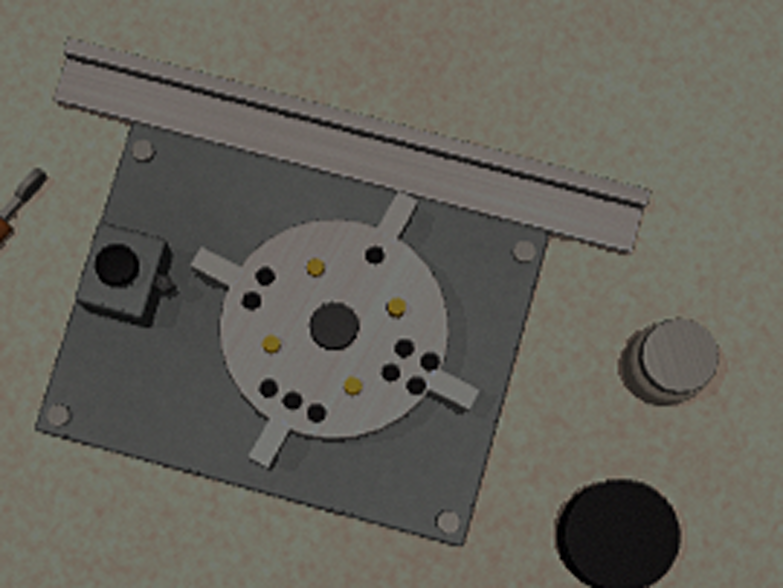

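```bash
python3 -m pendant '[[[0,0,10.5,0.0254,0.0453,0,0],[0,0,10.5,0.0254,0.0453,0,0],[0,0,10.5,0.0254,0.0453,0,0],[0,0,10.5,0.0254,0.0453,0,0],[0,0,10.5,0.0254,0.0453,0,0],[0,0,10.5,0.0254,0.0453,0,0],[0,0,10.5,0.0254,0.0453,0,0],[0,0,10.5,0.0254,0.0453,0,0],[0,0,10.5,0.0254,0.0453,0,0],[0,0,10.5,0.0254,0.0453,0,0],[0,0,10.5,0.0254,0.0453,0,0],[0,0,10.5,0.0254,0.0453,0,0]]]' 30
```

```text
t: 1.65
eef_pos: [0.4648, 0.0335, 0.2294]
tcp_rot: [-1.571, 0.002, 0.965]
ft_force: [0.2, -0.8, 0.6]
grip_width: 0.0002
```

```bash
python3 -m pendant '[[[0,0,5,-0.0045,-0.0165,-0.04,0],[0,0,0,0,0,-0.05,0],[0,0,0,0,0,0,0]]]'
python3 - <<'E'
from h import *
print(env.state()['eef_pos'],env.state()['tcp_rot'])
for n in ["top","wrist"]:
    cv2.imwrite(f"pics/{n}1.png",env.get_image(n)[:,:,::-1])
E
```

```text
t: 2.02
eef_pos: [0.461, 0.0205, 0.1373]
tcp_rot: [-1.571, 0.001, 1.065]
ft_force: [0.9, -0.1, 1.1]
grip_width: 0.0004
[0.46104479 0.02052267 0.13731207] [-1.57134786e+00  1.44746388e-03  1.06454507e+00]
```

View pics/wrist1.png

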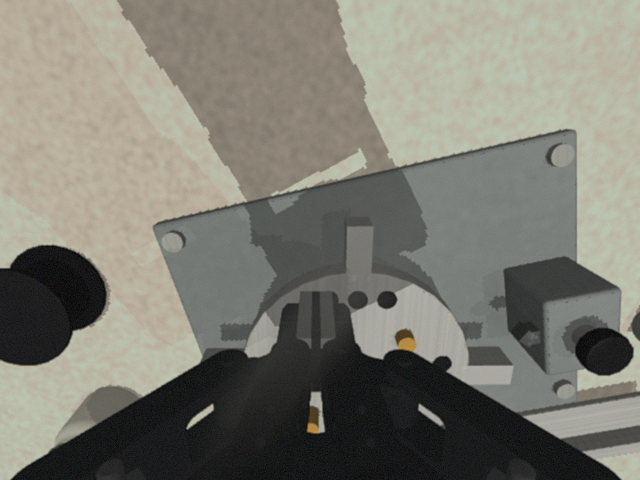

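View pics/top1.png

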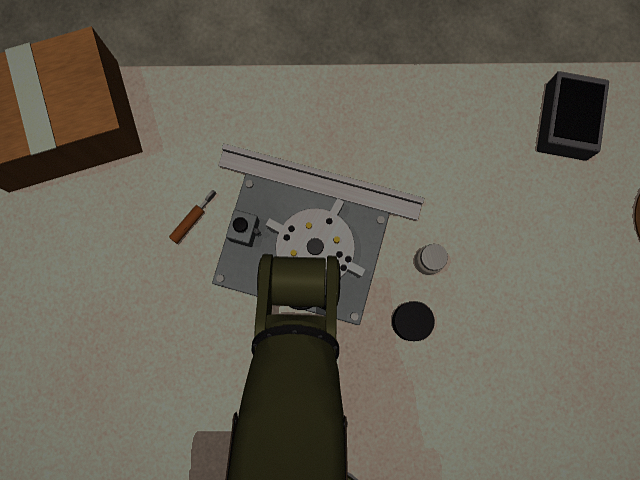

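Wrist view: three-dot tab at about (358,245), shut fingers (285–350, 295) standing on its anticlockwise side, plunger cap at (605,350). I lower the fingers beside the tab.

```bash
python3 -m pendant '[[[0,0,0,-0.002,-0.003,-0.01,0],[0,0,0,0,0,-0.04,0],[0,0,0,0,0,-0.03,0],[0,0,0,0,0,0,0]]]'
python3 - <<'E'
from h import *
s=env.state();print(s['eef_pos'],s['tcp_rot'],s['ft_force'])
cv2.imwrite(f"pics/wrist2.png",env.get_image("wrist")[:,:,::-1])
E
```

```text
t: 2.62
eef_pos: [0.4638, 0.0161, 0.0642]
tcp_rot: [-1.587, -0.006, 1.063]
ft_force: [0.2, 0.0, 0.4]
grip_width: -0.0002
[0.4637918  0.01613168 0.06416497] [-1.58660026 -0.00613529  1.06271442] [0.20546576 0.03926198 0.41156376]
```

View pics/wrist2.png

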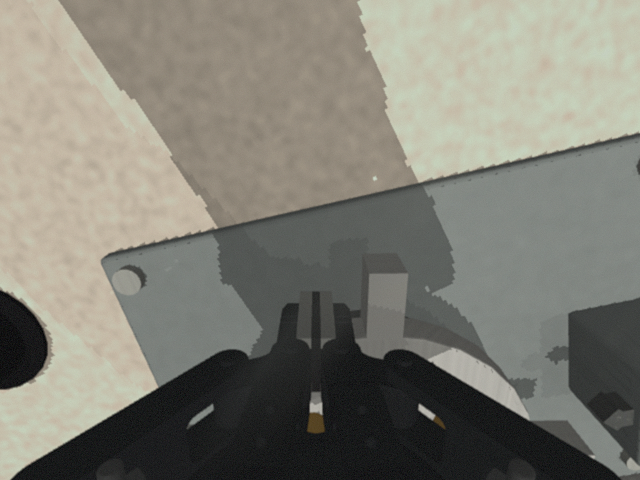

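```bash
python3 - <<'E'
from h import *
s=env.state();print(s['joint_pos'].round(3),s['joint_velocities'].round(3),s['joint_torque'].round(1))
E
python3 -m pendant '[[[0,0,0,0,0,-0.012,0],[0,0,0,0,0,0,0]]]'
```

```text
[-0.043  0.327  1.923 -0.002  0.873 -1.105] [ 0.003 -0.027 -0.019  0.001  0.011  0.001] [  0.1 -45.  -26.1   0.   -0.3   0. ]
t: 2.92
eef_pos: [0.4658, 0.016, 0.055]
tcp_rot: [-1.592, -0.009, 1.063]
ft_force: [-0.5, 0.4, 1.4]
grip_width: 0.0001
```

```bash
cat >> h.py <<'E'
from scipy.spatial.transform import Rotation as Rn
C=np.array([0.5569,-0.0017])
def to(xyz,yaw_deg):
    s=env.state()
    Rc=Rn.from_euler('xyz',s['tcp_rot']); Rt=Rn.from_euler('xyz',[-np.pi/2,0,np.radians(yaw_deg)])
    print('turn',np.degrees((Rt*Rc.inv()).as_rotvec()).round(2),'shift',(np.array(xyz)-s['eef_pos']).round(4),'F',s['ft_force'].round(1))
def rt(th,r,off,z=.05):  # tab direction th deg, radius r, offset to the ccw side
    a=np.radians(th); return [C[0]+r*np.cos(a)-off*np.sin(a),C[1]+r*np.sin(a)+off*np.cos(a),z]
E
python3 - <<'E'
from h import *
to(rt(150.5,.095,.030),60.5)
E
```

```text
turn [ 0.15  1.3  -0.38] shift [-0.0064  0.003  -0.005 ] F [-0.5  0.4  1.4]
```

```bash
python3 -m pendant '[[[0.2,1.3,-0.4,-0.0064,0.003,-0.005,0],[0,0,0,0,0,0,0]]]'
python3 - <<'E'
from h import *
to(rt(150.5,.095,.030),60.5)
E
```

```text
t: 3.18
eef_pos: [0.4594, 0.0192, 0.0505]
tcp_rot: [-1.57, -0.001, 1.055]
ft_force: [-0.0, -0.1, -0.1]
grip_width: -0.0002
turn [-0.06 -0.02  0.05] shift [ 0.0001 -0.0002 -0.0005] F [-0.  -0.1 -0.1]
```

Run:
```python
from h import *
p=np.array(rt(150.5,.095,.030))
for th in [150.5,144,137,130,123,116,109,102,95,88,81]:
    q=np.array(rt(th,.095,.0225)); print(th,(q-p).round(4),q.round(4)); p=q
```

```text
150.5 [0.0037 0.0065 0.    ] [0.4631 0.0255 0.05  ]
144 [0.0037 0.0104 0.    ] [0.4668 0.0359 0.05  ]
137 [0.0053 0.0107 0.    ] [0.4721 0.0466 0.05  ]
130 [0.0065 0.01   0.    ] [0.4786 0.0566 0.05  ]
123 [0.0077 0.0091 0.    ] [0.4863 0.0657 0.05  ]
116 [0.0087 0.0081 0.    ] [0.495  0.0738 0.05  ]
109 [0.0097 0.007  0.    ] [0.5047 0.0808 0.05  ]
102 [0.0104 0.0057 0.    ] [0.5151 0.0865 0.05  ]
95 [0.0111 0.0044 0.    ] [0.5262 0.091  0.05  ]
88 [0.0115 0.003  0.    ] [0.5377 0.094  0.05  ]
81 [0.0118 0.0016 0.    ] [0.5495 0.0957 0.05  ]
```

```bash
python3 -m pendant '[[[0,0,0,0.0037,0.0065,0,0],[0,0,-6.5,0.0037,0.0104,0,0],[0,0,-7,0.0053,0.0107,0,0],[0,0,0,0,0,0,0]]]'
python3 - <<'E'
from h import *
to(rt(137,.095,.0225),47)
cv2.imwrite(f"pics/wrist3.png",env.get_image("wrist")[:,:,::-1])
E
```

```text
t: 3.68
eef_pos: [0.4727, 0.0483, 0.0508]
tcp_rot: [-1.57, 0.0, 0.814]
ft_force: [-0.3, -0.2, -1.6]
grip_width: 0.0006
turn [-0.03 -0.04  0.35] shift [-0.0006 -0.0016 -0.0008] F [-0.3 -0.2 -1.6]
```

View pics/wrist3.png

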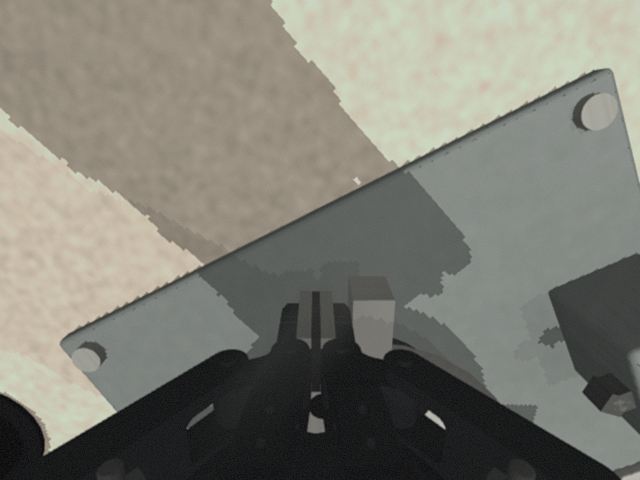

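The tab (now at (372,315)) is against the finger's back and turning with it. I'll continue round the arc.

```bash
python3 -m pendant '[[[0,0,-7,0.0060,0.0085,-0.0005,0],[0,0,-7,0.0077,0.0091,0,0],[0,0,-7,0.0087,0.0081,0,0],[0,0,-7,0.0097,0.007,0,0],[0,0,0,0,0,0,0]]]'
python3 - <<'E'
from h import *
to(rt(109,.095,.0225),19)
E
```

```text
t: 4.35
eef_pos: [0.5036, 0.0803, 0.05]
tcp_rot: [-1.568, 0.004, 0.327]
ft_force: [-0.4, -0.6, 0.4]
grip_width: 0.0
turn [-0.08 -0.24  0.27] shift [ 0.0011  0.0005 -0.    ] F [-0.4 -0.6  0.4]
```

```bash
python3 -m pendant '[[[0,0,-7,0.0112,0.006,0,0],[0,0,-7,0.0111,0.0044,0,0],[0,0,-7,0.0115,0.003,0,0],[0,0,0,0,0,0,0]]]'
python3 - <<'E'
from h import *
to(rt(88,.095,.0225),-2)
for n in ["wrist","side"]: cv2.imwrite(f"pics/{n}4.png",env.get_image(n)[:,:,::-1])
im=cv2.imread('pics/side4.png'); cv2.imwrite('pics/side4z.png',cv2.resize(im[130:330,200:440],None,fx=3,fy=3,interpolation=cv2.INTER_CUBIC))
E
```

```text
t: 4.85
eef_pos: [0.5356, 0.0927, 0.0495]
tcp_rot: [-1.568, 0.007, -0.031]
ft_force: [0.1, 0.1, -0.5]
grip_width: 0.0001
turn [-0.2  -0.4  -0.24] shift [0.0021 0.0014 0.0005] F [ 0.1  0.1 -0.5]
```

View pics/wrist4.png

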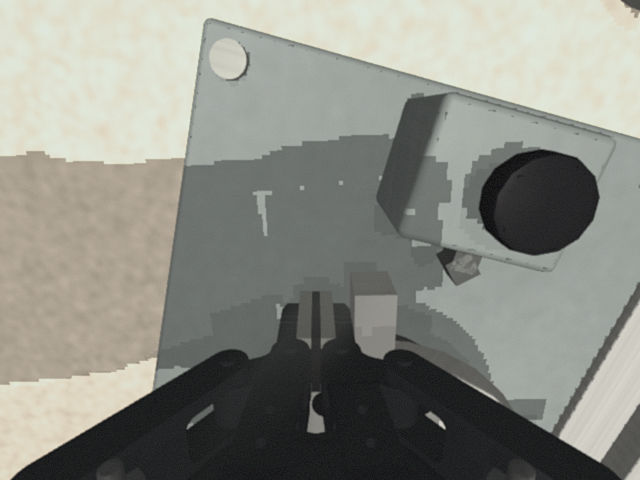

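View pics/side4z.png

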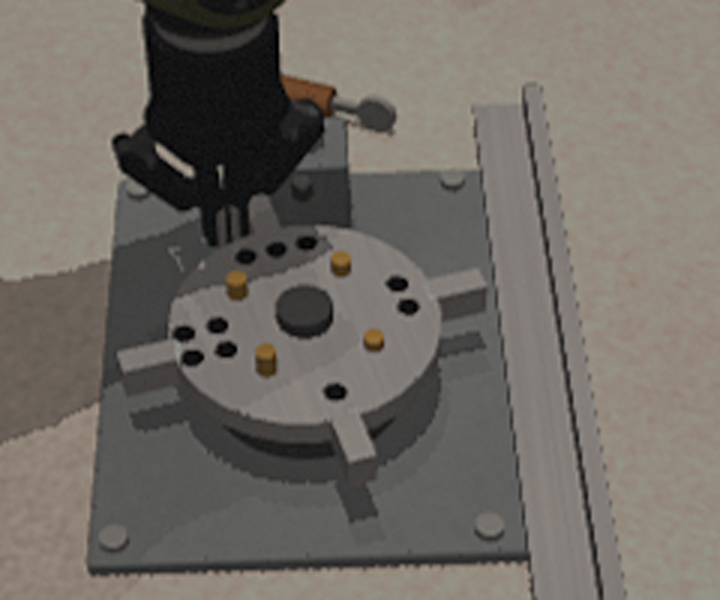

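Wrist view: tab at (372,310), pointer tip at about (445,262); still some 15° short. I'll measure the jig's yaw and the turret angle properly from dots and plate bolts.

Run:
```python
from h import *
for n in ['top','side']:
    im=cv2.imread(f'pics/{n}0.png'); cp=env.camera_params(n)
    hsv=cv2.cvtColor(im,cv2.COLOR_BGR2HSV)
    # jig corner bolts: predicted positions then local bright blob
    yaw=np.radians(74.2-90); Rj=np.array([[np.cos(yaw),-np.sin(yaw)],[np.sin(yaw),np.cos(yaw)]])
    P=[]
    for x in(-110,110):
        for y in(-115,175):
            w=C+Rj@np.array([x,y])/1000; u,v=proj(cp,[*w,.014]).round().astype(int)
            patch=im[v-14:v+15,u-14:u+15].max(2).astype(np.uint8)
            med=np.median(patch); m=(patch>med+ (25))
            b=blobs(m,15,150); b=min(b,key=lambda t:np.hypot(*(t[0]-14)),default=None)
            if b: q=onz(cp,u-14+b[0][0],v-14+b[0][1],.016); P.append(q[:2]); print(n,x,y,b,q.round(4))
            else: P.append(None); print('none')
    try:
        for a,b in((0,1),(2,3)): d=P[b]-P[a]; print('y dir',np.degrees(np.arctan2(d[1],d[0])),np.hypot(*d))
        for a,b in((0,2),(1,3)): d=P[b]-P[a]; print('x dir+90',90+np.degrees(np.arctan2(d[1],d[0])),np.hypot(*d))
    except Exception as e: print(e)
```

```text
top -110 -115 (array([14.23, 14.2 ]), np.int32(35)) [ 0.4201 -0.0818  0.016 ]
none
top 110 -115 (array([13.89,  7.66]), np.int32(35)) [ 0.6455 -0.1416  0.016 ]
top 110 175 (array([ 2.63, 15.77]), np.int32(128)) [0.706  0.1605 0.016 ]
unsupported operand type(s) for -: 'NoneType' and 'float'
none
none
side 110 -115 (array([11. , 27.6]), np.int32(35)) [ 0.6159 -0.1681  0.016 ]
none
unsupported operand type(s) for -: 'NoneType' and 'NoneType'
```

Run:
```python
from h import *
for n,px in (('top',[(354,317),(220,278),(381,219),(249,184)]),('side',[(238,310),(246,193),(363,305),(351,190)])):
    im=cv2.imread(f'pics/{n}0.png').max(2).astype(float); cp=env.camera_params(n); P=[]
    for u,v in px:
        p=im[v-6:v+7,u-6:u+7]; w=np.clip(p-(np.median(p)+p.max())/2,0,None); yy,xx=np.indices(p.shape)
        c=(u-6+(w*xx).sum()/w.sum(),v-6+(w*yy).sum()/w.sum()); P.append(onz(cp,*c,.016)[:2]); print(n,np.round(c,1),P[-1].round(4),p.max(),np.median(p))
    for a,b,o in((0,1,0),(2,3,0),(0,2,90),(1,3,90)):
        d=P[b]-P[a]; print(o,'ydir',round(o+np.degrees(np.arctan2(d[1],d[0])),2),np.hypot(*d).round(4))
    mid=np.mean(P,0); print('plate centre',mid, 'C+30y', C)
```

```text
top [353.9 316.7] [ 0.4192 -0.0812] 122.0 81.0
top [218.9 277.5] [0.5014 0.1986] 124.0 78.0
top [382.7 221.5] [ 0.6178 -0.1449] 125.0 76.0
top [246.7 182.1] [0.7052 0.1433] 127.0 74.0
0 ydir 73.62 0.2916
0 ydir 73.13 0.3011
90 ydir 72.22 0.2086
90 ydir 74.83 0.2112
plate centre [0.56089797 0.02895873] C+30y [ 0.5569 -0.0017]
side [237.3 308.5] [ 0.4193 -0.0814] 112.0 86.0
side [245.9 187.8] [0.503  0.2093] 137.0 87.0
side [362.9 304.5] [ 0.6215 -0.1396] 112.0 87.0
side [350.9 184.7] [0.7068 0.1501] 137.0 87.0
0 ydir 73.95 0.3025
0 ydir 73.6 0.3021
90 ydir 73.92 0.2104
90 ydir 73.8 0.2122
plate centre [0.56263893 0.03460514] C+30y [ 0.5569 -0.0017]
```

```bash
cat >> h.py <<'E'
def turret(im,cp,guess3,verbose=0):
    """station dots -> direction of three-dot tab (deg); im BGR"""
    g=im.max(2); ang={1:guess3-180,2:guess3-90,3:guess3,4:guess3+90}
    bl=blobs(g<70,8,2500); out={k:[] for k in ang}
    for c,a in bl:
        q=onz(cp,*c,.068)[:2]-C; r=np.hypot(*q)
        if not .043<r<.078: continue
        t=np.degrees(np.arctan2(q[1],q[0]))
        k=min(ang,key=lambda k:abs((t-ang[k]+180)%360-180))
        if abs((t-ang[k]+180)%360-180)<30: out[k].append(q)
    n={k:len(v) for k,v in out.items()}; m={k:np.mean(v,0) for k,v in out.items() if len(v)==k}
    if verbose: print(n,{k:(v*1000).round(1) for k,v in m.items()})
    r=[]
    for a,b,o in((3,1,0),(2,4,90)):
        if a in m and b in m: d=m[a]-m[b]; r.append(o+np.degrees(np.arctan2(d[1],d[0])))
    return r,m
E
python3 - <<'E'
from h import *
for n,f,g in(('top','top0',150.5),('side','side0',150.5),('side','side4',90)):
    print(f,turret(cv2.imread(f'pics/{f}.png'),env.camera_params(n),g,1)[0])
# cap & brass in side0, fence groove in top0
cp=env.camera_params('side'); im=cv2.imread('pics/side0.png'); g=im.max(2); b=im.astype(int)
roi=np.zeros(g.shape,bool); roi[160:180,285:315]=1
for c,a in blobs((g<45)&roi,20,400): print('cap',c,a,onz(cp,*c,.094).round(4))
S=[onz(cp,*c,.084) for c,a in blobs((b[:,:,2]-b[:,:,0]>60)&(np.hypot(*(np.indices(g.shape)-np.array([235,300])[:,None,None]))<35),5,100)]
print(len(S),np.mean(S,0))
cp=env.camera_params('top'); im=cv2.imread('pics/top0.png').max(2)
# fence outer bright band -> contour minAreaRect
m=(im>105).astype(np.uint8)
pts=[]
for u in range(235,410,3):
    v0=165+(u-235)*0.262
    col=im[int(v0)-14:int(v0)+15,u].astype(int); k=np.argmin(col); pts.append((u,int(v0)-14+k))
pts=np.array(pts,float); 
vx,vy,x0,y0=cv2.fitLine(pts.astype(np.float32),cv2.DIST_HUBER,0,.01,.01).ravel()
res=(pts[:,0]-x0)*vy-(pts[:,1]-y0)*vx; print('res',np.abs(res).mean(),x0,y0,vx,vy)
A=onz(cp,x0-90*vx,y0-90*vy,.034);B=onz(cp,x0+90*vx,y0+90*vy,.034); d=A-B; print('fence dir',np.degrees(np.arctan2(d[1],d[0])))
E
```

```text
{1: 1, 2: 2, 3: 3, 4: 4} {1: array([ 53.7, -28.6]), 2: array([29.8, 52.7]), 3: array([-51.3,  29.2]), 4: array([-27.9, -52.3])}
top0 [np.float64(151.18638003244251), np.float64(151.23123292107528)]
{1: 1, 2: 2, 3: 3, 4: 4} {1: array([ 52.3, -28.9]), 2: array([28.1, 52.3]), 3: array([-52.9,  28.5]), 4: array([-29., -53.])}
side0 [np.float64(151.36927718981988), np.float64(151.5106891752159)]
{1: 1, 2: 2, 3: 3, 4: 4} {1: array([ -0.7, -59.9]), 2: array([59.9, -0.7]), 3: array([ 0.2, 59.7]), 4: array([-60. ,   0.1])}
side4 [np.float64(89.60343399983343), np.float64(89.61629389155492)]
cap [299.85 169.78] 176 [0.5978 0.1385 0.094 ]
4 [ 0.5554352  -0.00725465  0.084     ]
res 0.24548847808550894 322.0 176.76271 0.96483845 0.26284355
fence dir 73.94964044069654
```

Turret now at 89.6°, pointer direction about 73.9° (fence edge 73.9, bolts 73.8, cap 74.2). I'll push a further ~14.5° and then look again.

Run:
```python
from h import *
s=env.state(); p=s['eef_pos'][:2]-C; a=np.radians(89.6)
r=p@[np.cos(a),np.sin(a)]; o=p@[-np.sin(a),np.cos(a)]; print('r,off',r,o)
q=s['eef_pos'][:2]
for th in (84.6,79.6,74.8):
    n=np.array(rt(th,.094,o)[:2]); print((n-q).round(4),n); q=n
to([*s['eef_pos'][:2],.05],-2)
```

```text
r,off 0.094121320654147 0.022386577687281813
[0.0083 0.0014] [0.54345896 0.09398959]
[0.0084 0.0008] [0.55185    0.09479692]
[0.0081 0.0001] [0.55994237 0.09488107]
turn [-0.19 -0.42 -0.27] shift [0.     0.     0.0005] F [ 0.8 -0.   0.1]
```

```bash
python3 -m pendant '[[[-0.2,-0.4,-5.3,0.0083,0.0014,0.0005,0],[0,0,-5,0.0084,0.0008,0,0],[0,0,-4.8,0.0081,0.0001,0,0],[0,0,0,0,0,0,0]]]'
python3 - <<'E'
from h import *
s=env.state(); to([.5599,.0949,.05],-16.8)
cv2.imwrite("pics/side5.png",env.get_image('side')[:,:,::-1]);cv2.imwrite("pics/wrist5.png",env.get_image('wrist')[:,:,::-1])
print(turret(cv2.imread('pics/side5.png'),env.camera_params('side'),75,1)[0])
E
```

```text
t: 5.45
eef_pos: [0.5576, 0.0942, 0.0496]
tcp_rot: [-1.571, 0.003, -0.286]
ft_force: [-0.6, 0.4, 0.4]
grip_width: -0.0004
turn [-0.04 -0.19 -0.44] shift [0.0023 0.0007 0.0004] F [-0.6  0.4  0.4]
{1: 1, 2: 2, 3: 3, 4: 4} {1: array([-14.2, -58.5]), 2: array([ 58.1, -14.6]), 3: array([13.9, 57.9]), 4: array([-58.4,  14. ])}
[np.float64(76.4152686213355), np.float64(76.21300265543945)]
```

View pics/wrist5.png

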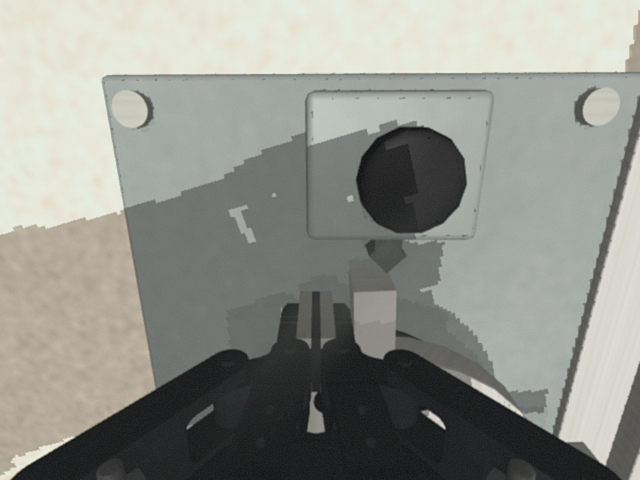

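Run:
```python
from h import *
im=cv2.imread('pics/wrist5.png'); cv2.imwrite('pics/wrist5z.png',cv2.resize(im[225:365,320:460],None,fx=4.2,fy=4.2,interpolation=cv2.INTER_CUBIC))
```

```text
(no output)
```

View pics/wrist5z.png

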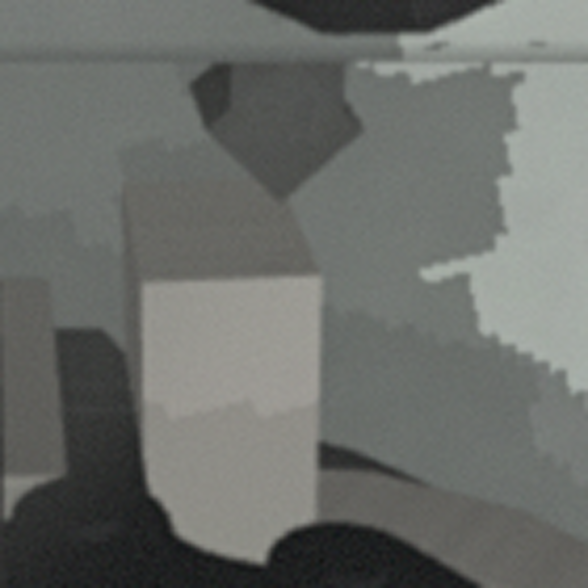

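Run:
```python
from h import *
cp=env.camera_params('wrist'); f=lambda q:(np.hypot(*(q[:2]-C)).round(4),np.degrees(np.arctan2(*(q[:2]-C)[::-1])).round(2))
for z in(.064,.068): print('tip',z,f(onz(cp,387.4,271.9,z)))
print('tab mid',f(onz(cp,375.2,291.3,.068)),f(onz(cp,353.8,292.1,.068)),f(onz(cp,396.7,290.5,.068)))
print('cap', f(onz(cp,412,179,.094)))
a=onz(cp,310,238,.07);b=onz(cp,474,238.5,.07);d=b-a;print('block edge +90',90+np.degrees(np.arctan2(d[1],d[0])))
```

```text
tip 0.064 (np.float64(0.1164), np.float64(72.97))
tip 0.068 (np.float64(0.1182), np.float64(73.39))
tab mid (np.float64(0.1103), np.float64(75.49)) (np.float64(0.1106), np.float64(79.63)) (np.float64(0.1107), np.float64(71.34))
cap (np.float64(0.157), np.float64(73.66))
block edge +90 73.44886565165217
```

```bash
python3 -m pendant '[[[0,0,-2,0.0033,-0.0001,0,0],[0,0,0,0,0,0,0]]]'
python3 - <<'E'
from h import *
cv2.imwrite("pics/side6.png",env.get_image('side')[:,:,::-1]);cv2.imwrite("pics/wrist6.png",env.get_image('wrist')[:,:,::-1])
print(turret(cv2.imread('pics/side6.png'),env.camera_params('side'),75,1)[0])
im=cv2.imread('pics/wrist6.png'); cv2.imwrite('pics/wrist6z.png',cv2.resize(im[225:365,320:460],None,fx=4.2,fy=4.2,interpolation=cv2.INTER_CUBIC))
E
```

```text
t: 5.8
eef_pos: [0.5603, 0.0941, 0.0496]
tcp_rot: [-1.571, 0.004, -0.319]
ft_force: [-0.5, -0.5, -0.0]
grip_width: -0.0
{1: 1, 2: 2, 3: 3, 4: 4} {1: array([-15.6, -58.3]), 2: array([ 57.9, -15.6]), 3: array([15.4, 57.3]), 4: array([-58.3,  15. ])}
[np.float64(74.99739960300487), np.float64(75.26488246710264)]
```

View pics/wrist6z.png

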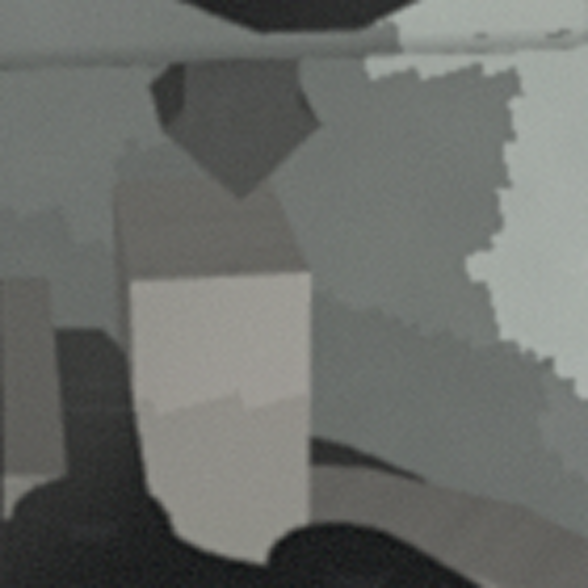

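```bash
python3 - <<'E'
from h import *
cp=env.camera_params('wrist'); f=lambda q:(np.hypot(*(q[:2]-C)).round(4),np.degrees(np.arctan2(*(q[:2]-C)[::-1])).round(2))
print('tip',f(onz(cp,377.1,271.9,.064)),'tab mid',f(onz(cp,372.5,290.95,.068)))
E
python3 -m pendant '[[[0,0,-1,0.002,-0.0001,0,0],[0,0,0,0,0,0,0]]]'
python3 - <<'E'
from h import *
cv2.imwrite("pics/side7.png",env.get_image('side')[:,:,::-1]);cv2.imwrite("pics/wrist7.png",env.get_image('wrist')[:,:,::-1])
print(turret(cv2.imread('pics/side7.png'),env.camera_params('side'),75,1)[0])
E
```

```text
tip (np.float64(0.1162), np.float64(73.09)) tab mid (np.float64(0.1103), np.float64(74.22))
t: 6.15
eef_pos: [0.5622, 0.0939, 0.0496]
tcp_rot: [-1.571, 0.004, -0.337]
ft_force: [-0.1, 0.5, 0.3]
grip_width: 0.0003
{1: 1, 2: 2, 3: 3, 4: 4} {1: array([-16.3, -58.2]), 2: array([ 57.4, -17.1]), 3: array([16.2, 57.3]), 4: array([-57.9,  16.2])}
[np.float64(74.26686482465811), np.float64(73.90481755756498)]
```

```bash
python3 -m pendant '[[[0,0,0,-0.008,0.001,0,0],[0,0,0,-0.008,0.001,0,0],[0,0,0,0,0,0.04,0],[0,0,0,0,0,0.05,0],[0,0,0,-0.03,-0.03,0.03,0],[0,0,0,-0.05,-0.05,0.02,0],[0,0,0,-0.05,-0.05,0.0,0],[0,0,0,-0.05,-0.05,0.0,0],[0,0,0,0,0,0,0]]]'
python3 - <<'E'
from h import *
for n in("top","side","wrist"): cv2.imwrite(f"pics/{n}8.png",env.get_image(n)[:,:,::-1])
for n in("top","side"): print(n,turret(cv2.imread(f'pics/{n}8.png'),env.camera_params(n),74,1)[0])
E
```

```text
t: 7.38
eef_pos: [0.377, -0.0663, 0.1893]
tcp_rot: [-1.573, 0.001, -0.335]
ft_force: [0.4, 0.8, 0.7]
grip_width: 0.0002
{1: 1, 2: 2, 3: 3, 4: 4} {1: array([-15.5, -57.5]), 2: array([ 58.9, -16.2]), 3: array([17.5, 57.7]), 4: array([-56.5,  16.6])}
top [np.float64(73.99906273198678), np.float64(74.12098509184065)]
{1: 1, 2: 2, 3: 3, 4: 4} {1: array([-16.3, -58.4]), 2: array([ 57.5, -17.2]), 3: array([16.3, 57.4]), 4: array([-57.9,  16. ])}
side [np.float64(74.29455496165421), np.float64(73.94990520801585)]
```

View pics/wrist8.png

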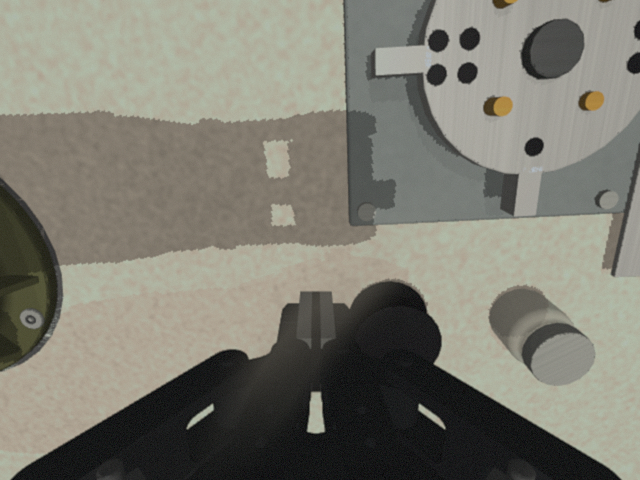

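View pics/top8.png

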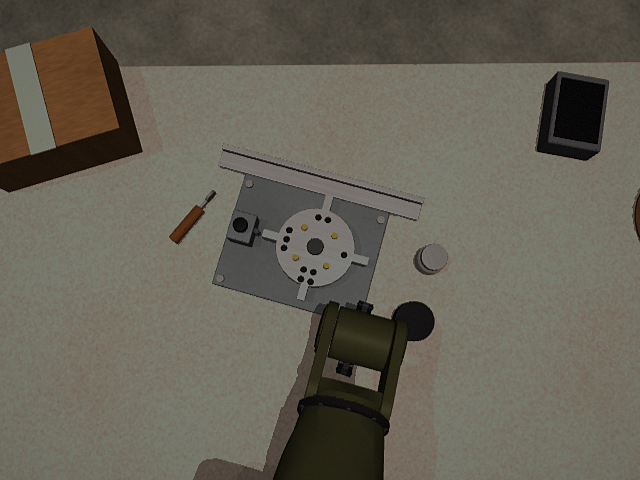

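Turret reads 74.0–74.1° in both cameras. For an independent check I'll put the wrist camera over the tab and pointer.

```bash
python3 -m pendant '[[[0,0,0,0.05,0.005,0.01,0],[0,0,0,0.05,0.01,0,0],[0,0,0,0.05,0.01,0,0],[0,0,0,0.01,0.01,0,0],[0,0,0,0,0,0,0],[0,0,0,0,0,0,0]]]'
python3 - <<'E'
from h import *
cv2.imwrite("pics/wrist9.png",env.get_image("wrist")[:,:,::-1])
import json;print(env.state()['eef_pos'])
im=cv2.imread('pics/wrist9.png')
E
```

```text
t: 8.28
eef_pos: [0.5456, -0.0215, 0.1966]
tcp_rot: [-1.573, 0.004, -0.322]
ft_force: [-0.3, -0.4, 0.2]
grip_width: 0.0001
[ 0.54552832 -0.02157386  0.19669323]
```

View pics/wrist9.png

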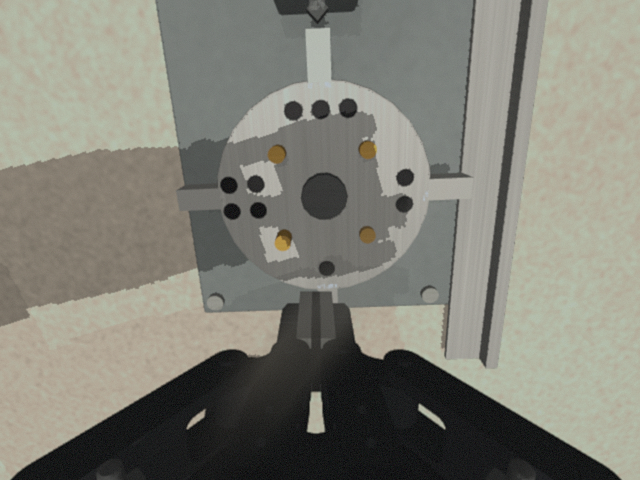

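Run:
```python
from h import *
im=cv2.imread('pics/wrist9.png'); cp=env.camera_params('wrist')
print(turret(im,cp,74,1)[0])
m=turret(im,cp,74)[1]; Cw=C+np.mean(list(m.values()),0); print('Cw',Cw)
b=im.astype(int); S=[onz(cp,*c,.084)[:2] for c,a in blobs((b[:,:,2]-b[:,:,0]>70)&(np.indices(im.shape[:2])[0]<260)&(np.abs(np.indices(im.shape[:2])[1]-325)<80),60,500)]
print(len(S),np.mean(S,0))
g=im.max(2)
# tab edges rows 34..74: subpixel-ish bright extent near cols 300-338
L=[];R=[]
for v in range(36,74,2):
    row=g[v,295:345].astype(float); k=np.where(row>(row.max()+np.median(row[:6]))/2)[0]; L.append((295+k[0]-.5,v));R.append((295+k[-1]+.5,v))
M=(np.array(L)+np.array(R))/2
print('tab mids',M[0],M[-1])
A=onz(cp,*M[-1],.068)[:2];B=onz(cp,*M[0],.068)[:2];d=B-Cw;print('tab outer from Cw',np.degrees(np.arctan2(d[1],d[0])))
# fence groove
for side in(1,):
    pts=[]
    for v in range(20,330,4):
        u0=521-(v)*0.09; seg=g[v,int(u0)-14:int(u0)+15].astype(float); k=np.argmin(cv2.blur(seg.reshape(1,-1),(5,1))); pts.append((int(u0)-14+k,v))
    pts=np.array(pts,np.float32); vx,vy,x0,y0=cv2.fitLine(pts,cv2.DIST_HUBER,0,.01,.01).ravel(); print('res',np.abs((pts[:,0]-x0)*vy-(pts[:,1]-y0)*vx).mean())
    if vy>0: vx,vy=-vx,-vy
    for z in(.03,.034): q=onz(cp,x0+120*vx,y0+120*vy,z)-onz(cp,x0-120*vx,y0-120*vy,z); print('fence',np.degrees(np.arctan2(q[1],q[0])))
cv2.imwrite('pics/wrist9z.png',cv2.resize(im[0:110,265:375],None,fx=5,fy=5,interpolation=cv2.INTER_CUBIC))
```

```text
{1: 1, 2: 2, 3: 3, 4: 4} {1: array([-14.7, -58. ]), 2: array([ 59.5, -16.9]), 3: array([18.3, 57.3]), 4: array([-56. ,  16.2])}
[np.float64(73.98093583373425), np.float64(73.98352709766752)]
Cw [ 0.55867251 -0.00203565]
3 [0.55135058 0.01157997]
tab mids [317.5  36. ] [318.5  72. ]
tab outer from Cw 73.97508709871315
res 0.66461253
fence 73.57969397674988
fence 73.57969397674991
```

View pics/wrist9z.png

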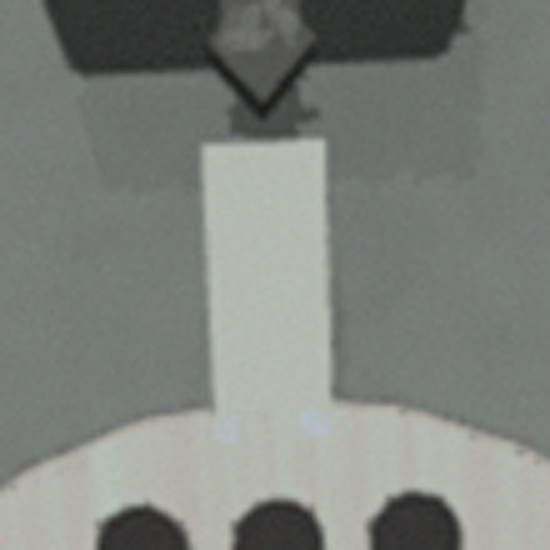

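Run:
```python
from h import *
cp=env.camera_params('wrist'); Cw=np.array([.55867,-.00204])
for u,v,z in((317.8,21.6,.068),(317.8,23.0,.064),(317.8,23,.06)):
    d=onz(cp,u,v,z)[:2]-Cw; print(z,np.hypot(*d),np.degrees(np.arctan2(d[1],d[0])))
```

```text
0.068 0.11366607931365488 73.69921394876998
0.064 0.1136484457226767 73.69313712559261
0.06 0.11443078437755376 73.67220935135829
```

Pointer tip measures 73.7° and the three-dot tab 74.0°, so it is aligned within about 0.3°, which is at the measurement noise. Next the plunger.

```bash
python3 -m pendant '[[[0,0,0,0.0136,0.042,0,0],[0,0,0,0.0136,0.042,0,0],[0,0,0,0.0136,0.042,0,0],[0,0,0,0.0136,0.042,0,0],[0,0,0,0,0,-0.03,0],[0,0,0,0,0,-0.03,0],[0,0,0,0,0,0,0]]]'
python3 - <<'E'
from h import *
to([.600,.1467,.110],-18.5)
E
```

```text
t: 9.2
eef_pos: [0.5983, 0.1487, 0.1394]
tcp_rot: [-1.571, -0.001, -0.327]
ft_force: [-0.1, 0.3, 1.1]
grip_width: -0.0003
turn [0.02 0.03 0.24] shift [ 0.0017 -0.002  -0.0294] F [-0.1  0.3  1.1]
```

```bash
python3 -m pendant '[[[0,0,0,0.0017,-0.002,-0.02,0],[0,0,0,0,0,-0.012,0],[0,0,0,0,0,0,0]]]'
python3 - <<'E'
from h import *
to([.600,.1467,.098],-18.5)
for n in("side","wrist"): cv2.imwrite(f"pics/{n}10.png",env.get_image(n)[:,:,::-1])
im=cv2.imread('pics/side10.png'); cv2.imwrite('pics/side10z.png',cv2.resize(im[110:250,220:400],None,fx=4,fy=4,interpolation=cv2.INTER_CUBIC))
E
```

```text
t: 9.57
eef_pos: [0.6007, 0.1457, 0.1081]
tcp_rot: [-1.569, -0.003, -0.328]
ft_force: [0.5, 0.7, -0.4]
grip_width: 0.0001
turn [-0.01  0.21  0.31] shift [-0.0007  0.001  -0.0101] F [ 0.5  0.7 -0.4]
```

View pics/side10z.png

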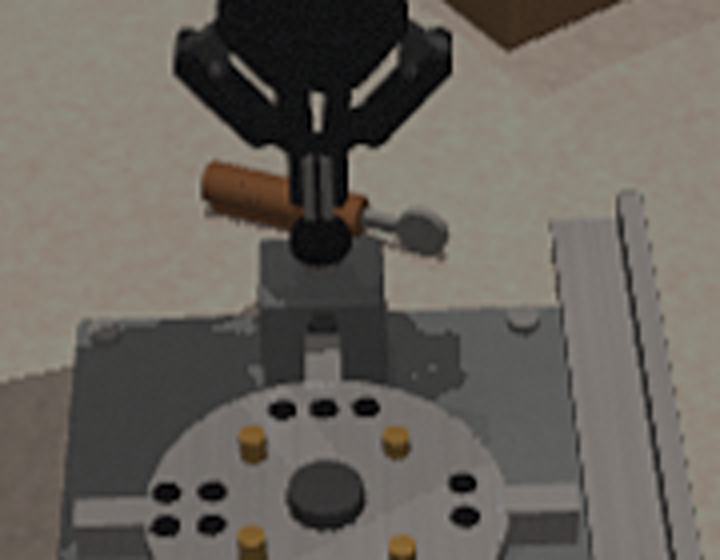

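View pics/wrist10.png

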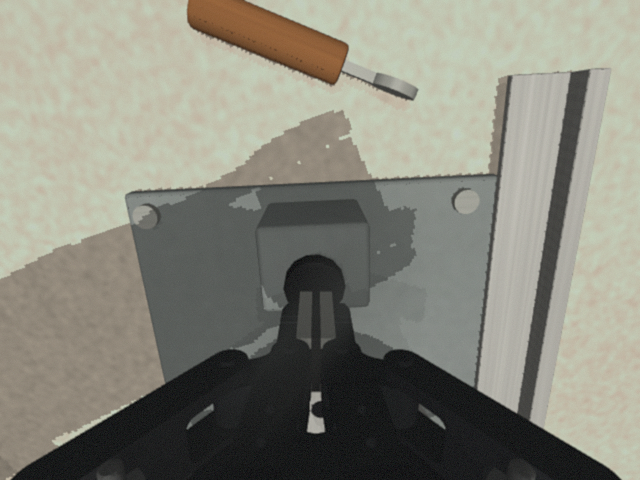

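Fingers are centred over the cap (wrist view cap centre (315,283), side view directly above it). I'll press down.

```bash
python3 -m pendant '[[[0,0,0,-0.0005,0.001,-0.01,0],[0,0,0,0,0,-0.004,0],[0,0,0,0,0,-0.004,0]]]';python3 -m pendant '[[[0,0,0,0,0,-0.004,0],[0,0,0,0,0,-0.003,0]]]'
```

```text
t: 10.05
eef_pos: [0.6011, 0.1471, 0.0913]
tcp_rot: [-1.568, -0.007, -0.328]
ft_force: [0.3, -0.5, 3.8]
grip_width: -0.0
t: 10.3
eef_pos: [0.6012, 0.1471, 0.0842]
tcp_rot: [-1.568, -0.007, -0.328]
ft_force: [-2.0, -0.8, 3.6]
grip_width: -0.0002
```

```bash
python3 -m pendant '[[[0,0,0,0,0,-0.003,0]]]';python3 -m pendant '[[[0,0,0,0,0,-0.003,0]]]'
```

```text
t: 10.42
eef_pos: [0.6017, 0.1472, 0.0837]
tcp_rot: [-1.567, -0.008, -0.328]
ft_force: [-21.0, -5.1, 45.9]
grip_width: -0.0002
t: 10.55
eef_pos: [0.6018, 0.1472, 0.0837]
tcp_rot: [-1.567, -0.009, -0.328]
ft_force: [-22.3, -4.2, 39.5]
grip_width: 0.0002
```

Hard stop at z = 83.7 mm (force jumped from 4 to 46 N). I'll retreat straight up and clear.

```bash
python3 -m pendant '[[[0,0,0,0,0,0.006,0],[0,0,0,0,0,0.04,0],[0,0,0,0,0,0.05,0],[0,0,0,-0.04,-0.04,0.03,0],[0,0,0,-0.05,-0.05,0,0],[0,0,0,-0.05,-0.05,0,0],[0,0,0,-0.05,-0.05,0,0],[0,0,0,-0.03,-0.03,0,0],[0,0,0,0,0,0,0]]]'
python3 - <<'E'
from h import *
for n in("top","side"): cv2.imwrite(f"pics/{n}11.png",env.get_image(n)[:,:,::-1])
for n in("top","side"): print(n,turret(cv2.imread(f'pics/{n}11.png'),env.camera_params(n),74,1)[0])
a=cv2.imread('pics/side0.png')[140:220,260:340];b=cv2.imread('pics/side11.png')[140:220,260:340]
cv2.imwrite('pics/side11z.png',cv2.resize(np.hstack([a,b]),None,fx=5,fy=5,interpolation=cv2.INTER_CUBIC))
cp=env.camera_params('side')
for z in(.094,.084): print(z,proj(cp,[.599,.1465,z]))
for f in('side0','side11'):
    g=cv2.imread(f'pics/{f}.png').max(2); col=g[155:190,298:303].mean(1); print(f,[155+i for i in np.where(col<45)[0]])
for n in('top','side'):
    d=cv2.absdiff(cv2.imread(f'pics/{n}0.png'),cv2.imread(f'pics/{n}11.png')).max(2); cv2.imwrite(f'pics/{n}diff.png',np.clip(d.astype(int)*4,0,255).astype(np.uint8))
E
```

```text
t: 11.68
eef_pos: [0.3944, -0.058, 0.2106]
tcp_rot: [-1.567, -0.012, -0.327]
ft_force: [0.1, -0.2, -0.2]
grip_width: 0.0006
{1: 1, 2: 2, 3: 3, 4: 4} {1: array([-15.5, -57.5]), 2: array([ 58.9, -16.2]), 3: array([17.4, 57.7]), 4: array([-56.5,  16.6])}
top [np.float64(74.03154295050572), np.float64(74.12098509184065)]
{1: 1, 2: 2, 3: 3, 4: 4} {1: array([-16.3, -58.4]), 2: array([ 57.5, -17.2]), 3: array([16.3, 57.4]), 4: array([-57.8,  16.1])}
side [np.float64(74.29455496165421), np.float64(73.92321521704191)]
0.094 [299.22802454 167.03861697]
0.084 [299.39030591 171.1053305 ]
side0 [np.int64(164), np.int64(165), np.int64(166), np.int64(167), np.int64(168), np.int64(169), np.int64(170), np.int64(171), np.int64(172), np.int64(173), np.int64(174), np.int64(175), np.int64(176), np.int64(187)]
side11 [np.int64(167), np.int64(168), np.int64(169), np.int64(170), np.int64(171), np.int64(172), np.int64(173), np.int64(174), np.int64(175), np.int64(176), np.int64(177), np.int64(178), np.int64(179), np.int64(180)]
```

View pics/side11z.png

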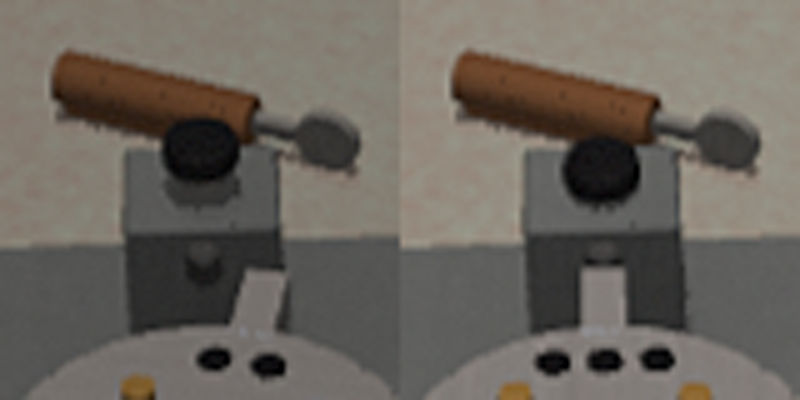

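View pics/side11.png

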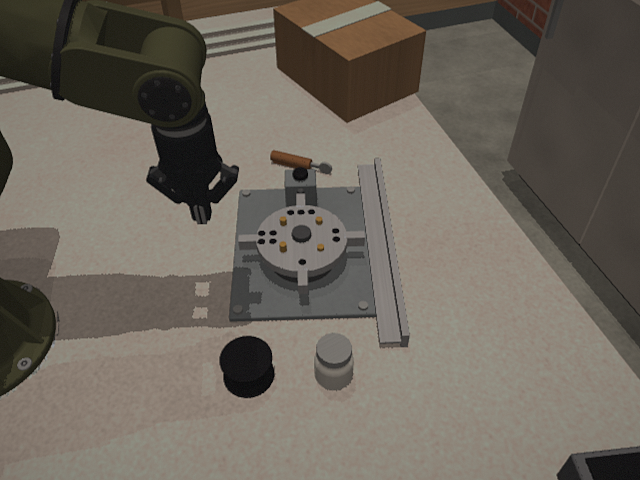

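View pics/topdiff.png

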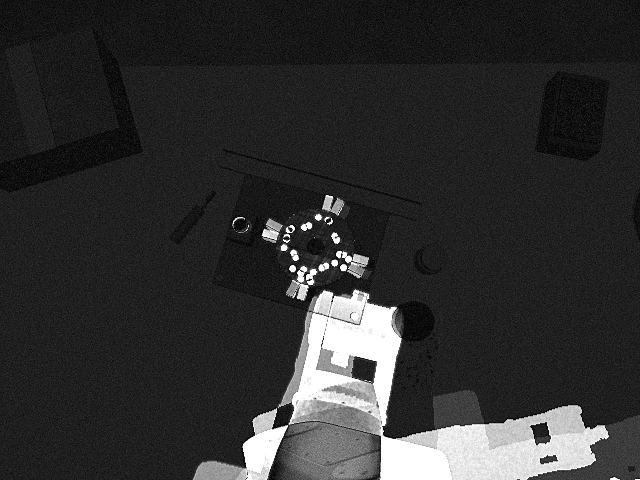

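The plunger cap sits 4 px lower in the side view, as expected for 10 mm of travel. The three-dot tab stands under the pointer, and the roller, jar and spool have not moved. Handing in.

Run:
```python
from bench import env
print(env.close_job())
```

```text
the job is handed in; nothing more can be done
None
```

The three-dot tab now points at the fixed pointer, the locking plunger is fully down, and I've handed the job in after about 12 s of robot time. I pushed the turret about 77° clockwise by its three-dot tab with the shut fingertips, then pressed the plunger down and moved the arm clear.

- **Turret:** the three-dot tab measures 74.0–74.1° in all three cameras. The pointer reads 73.6–74.2° depending on what I measured it from: pointer tip 73.7, fence 73.6 and 73.95, side-view bolts 73.6–73.95, cap 74.2. The remaining error is about 0.3°, within measurement noise. The angle was unchanged after the plunger was pressed.
- **Plunger:** it moved at about 4 N and hit its stop with the fingertips at 83.7 mm, where the force rose to about 46 N. The side view shows the cap 3–4 pixels lower, which matches 10 mm of travel.
- **Other objects:** comparing top-view pictures from before and after shows the roller, jar and spool have not moved.

**Measurement problems:** my first two attempts at finding the plate bolts were unreliable, as some were missed and others mixed with the background. I dropped the top-view bolt readings. One brass-screw reading in the wrist picture found only three of the four screws, so I ignored it.

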